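# Stopper the flask and knock the shaker's lock pin home

## Task

Make the flask on the shaker ready for its run: first close it with the smaller white stopper, pushed in until its head sits on the rim, and let go of it. Then pick up the mallet and knock down the one lock pin that still stands proud: a brisk but measured tap with the mallet's head (not a slow push, no fingers, no heavy pounding), or a few, until its cap sits down on its collar, fully home. Set the mallet back down on the bench; do not strike the glass, and leave the other things where they are.

Things in the scene. Friction and masses are not known exactly. Their poses are not given: they have to be found in the camera images.
- shaker: compact orbital shaker fixed to the bench, white housing with aluminium platform, 220 x 260 mm (its x, y), platform top 75 mm above the bench; origin on the bench under its centre, z up. The flask is clamped on it 50 mm to +x of its centre
- flask: clear glass conical flask, rigidly clamped on the shaker: foot 68 mm across, neck 37 mm across (41 mm at the rim bead), 111 mm high; origin at the centre of its underside, 78 mm above the bench
- flask_rim (a point): centre of the flask's mouth, level with the rim, 189 mm above the bench; the bore is 31 mm wide
- stopper: the stopper that fits, plain white plastic, standing on its narrow end: tapered plug 25 mm wide at the foot and 28.6 mm at the top, 28 mm long, under a round head 36 mm wide and 18 mm high (46 mm in all); origin at the centre of its foot, z up to the head. Home, its foot is 28 mm below the rim
- mallet: mallet standing on one face: grey plastic barrel head 44 mm across and 75 mm high with flat faces at both ends, its axis upright; level wooden handle of 22 mm wide by 28 mm high flat section, its middle 40 mm above the lower face, running from the head to 155 mm from the head's axis, towards its -x. About 0.28 kg. Origin at the centre of the lower face, z up along the head
- lock: dark steel collar on the shaker's platform that holds the pin still to be driven, 38 mm wide at its foot, 12 mm high; origin at the centre of its foot, 75 mm above the bench. It lies on either side (+y or -y) of the platform's front; the collar on the other side is the same but its pin is already home
- pin_cap: round steel cap of the proud pin, 24 mm wide, 8 mm thick; origin at the centre of its underside; moves with the pin
- pin_top (a point): centre of the cap's top face: 34 mm above the platform (109 mm above the bench) when fully proud, 14 mm lower when home
- lock_pin (a joint): travel of the sprung pin in m, 0 proud to 0.014 fully home. It starts 0 to 4 mm down. A spring pushes it up and a stiff grip ring in the collar holds it wherever it has been driven: it takes 15 N (proud) to 18 N (home) to move it down, and stops dead when the cap meets the collar
- lock_done: the other collar with its pin already home: top 20 mm above the platform; to be left alone
- big_stopper: a larger stopper of the same form, too wide for the flask: head 50 mm wide, 46 mm high; bystander
- beaker: small glass beaker, 68 mm wide, 85 mm high; bystander
- dish: shallow glass dish, 90 mm wide, 18 mm high; bystander
- jar: white jar with cap, 60 mm wide, 100 mm high; bystander
- tip_box: grey pipette-tip box 70 x 90 x 60 mm; bystander
- vial: small amber bottle, 28 mm wide, 50 mm high; bystander
Mind the look-alikes: they are no part of the job. Leave any green or yellow look-alike of the stopper alone.

How it is judged:
On the way, in this order (a step that is already met when the one before it is completed fails the run):
1. the stopper is home in the flask and let go (z of stopper in the frame of flask_rim below -0.0235 m and horizontal distance between stopper and flask_rim below 0.005 m and angle between stopper's own z axis and vertical below 0.12 rad and contact force between the fingers and stopper below 0.1 N), for 0.2 s.
2. the mallet drives the pin down briskly (faster than 0.06 m/s) (velocity of joint lock_pin above 0.06 m/s and contact force between mallet and pin_cap above 1 N).
3. the pin stays home with nothing on it (value of joint lock_pin above 0.012 m and contact force between mallet and pin_cap below 0.1 N), for 0.2 s.
At the end, for the whole second after the job is handed in: The stopper is upright (within 0.12 rad) in the flask's neck, centred within 5 mm, its foot at least 23.5 mm below the rim; the pin is at least 12 mm down; the mallet rests, released, on the bench, not on or against the shaker (all of step 1 and value of joint lock_pin above 0.012 m and height (world z) of mallet below 0.082 m and linear speed of mallet below 0.02 m/s and contact force between the fingers and mallet below 0.1 N and contact force between mallet and shaker below 0.1 N); the robot touches nothing.
It fails at once if the fingers touch the pin's cap (contact force between the fingers and pin_cap above 1 N).
It fails at once if the mallet strikes the glass (contact force between mallet and flask above 3 N or contact force between mallet and stopper above 3 N).
It fails at once if the mallet pounds the pin with more than 90 N (contact force between mallet and pin_cap above 90 N).
It fails at once if the mallet strikes the other lock (contact force between mallet and lock_done above 2 N).
It fails at once if a bystander is moved by more than 30 mm (distance of any of big_stopper, beaker, dish, jar, tip_box, vial from where it was at the start of the episode above 0.03 m).
It also fails if it takes over 67 s, if anything falls off the work surface, if the arm or the gripper's body presses on something with over 40 N, if the wrist force passes 120 N, or if a joint passes its speed limit or range.

## Robot

A 6-joint arm with a two-finger parallel gripper is mounted at the origin on the work surface. World frame = base frame: x ahead of the robot, y to its left, z up, the work surface at z = 0. Lengths are in m, angles in rad, forces in N, time in s.
With the tool pointing down it reaches from about 0.375 to 0.975 m from the base axis. Payload 3.8 kg.
Tool frame: the origin (TCP) lies at the centre of the arm's flange, where the gripper is bolted on; the fingertips stand 173 mm ahead of it and the grasp point (between the pads) lies 155 mm ahead of it (bot.tip_reach is the distance from the TCP to the fingertips, in m); z points along the fingers, y is the line along which they close (so a half turn about z gives the same grasp; the last joint's range is limited). The gripper opens to 85 mm and grips with 20 to 120 N. Pads are 22 mm wide; open, the fingers measure 114 mm over their backs; the gripper's body (76 mm by 85 mm) begins 54 mm behind the grasp point. The pads swing forward as they close: fully open they stand 13 mm farther back than shut.
Start: joints at [-1.333, 0.264, 1.604, -0, 1.274, -0.037], TCP at [0.183, -0.65, 0.405] pointing down, gripper open.
Joint ranges: [-2.63, 2.63], [-0.94, 2.18], [0.31, 2.57], [-1.31, 4.45], [0, 2.66], [-2.55, 2.55]. Speed limits (rad/s): [2.57, 2.57, 3.14, 3.14, 3.14, 3.14].

## Interface

Orientations are given as a rotation vector (axis times angle).
In Python, from workcell import bot gives the robot as it stands.
- The arm moves only by the tool drive_tool, never from a script. Its arguments are lists of equal length, an entry for each row: "claw": the finger opening in mm, from 0 to 85.4; "slide": the shift along the world's x, y, z each as a share of 0.5 m, from -1 to 1, a list of three; "yaw": the turn about the world's z as a share of 180 degrees, from -1 to 1. A call has 1 to 8 rows; each row is the pose to reach, as a shift and turn from the pose commanded when the call began, turning the shorter way round; what a row does not reach only later rows make up. A row lasts 1/12 s, in which the tool goes at most 41.7 mm and 7.16 degrees, less where a joint would pass 70% of its speed; a pose out of reach is approached as far as the arm can. A call with a number of a shift or a turn outside -1 to 1 is refused whole. A call with a gripper value outside its range is refused whole. The fingers move at their own pace and stop on an object; "newtons" is the grip in N (left out, the last holds). Time passes only in rows, so rows that repeat a pose let the fingers close. It gives the time, the measured TCP pose, the force, the opening and the grip force at its end, in the units of the state.
- bot.read_state(): the state, without advancing time (a new reading comes with each control period).
- bot.read_camera(name): name is "side" or "top"; returns a dict with "color" (480x640x3 uint8, red, green, blue), "depth" (480x640 float32, m along the optical axis (not along the pixel's ray), 0 where there is no reading), "mtx" (3x3 intrinsics, pixels), "k1" (the pictures are not rectified: a ray, as slopes to the right and down, at radius r is drawn at 1 + k1 r^2 times it, then the intrinsics apply), "eye" and "rotation" of the camera in the world. Camera axes: x right, y up, looking along -z (the intrinsics and any distortion apply to the point x, -y, -z); pixel columns grow to the right and rows downward; lengths in m; the calibration is good to about 2 mm. A picture is of the moment at which its call begins.
- bot.finish_job(): hands the job in; it is judged then, once.
The state is a dict: "time": time; "q": joint angles; "joint_vel": joint speeds; "joint_torque": joint torques, N m; "tool_pos": TCP position; "tcp_rot": TCP orientation; "wrist_force": force on the tool from outside, world axes, zero at the start; "torque": the same for the moment, N m; "width": opening from 0.0 (shut) to 1.0 (fully open); "grip_force": force on a finger pad.
Only numpy, scipy, OpenCV 4.12 (cv2) and the standard library are available. Lean on these libraries where they do the work, as an engineer would, in place of code of your own. Each camera call takes 0.05 s, during which the arm holds its last target. There are 200 camera calls.

## Working session

There is one attempt and no reset: what is moved stays moved. The work goes in short steps, Python scripts to look and compute and a tool call to move; the robot and the scene stay as the last step left them, time stands still between calls to the robot, and variables do not carry over. Pictures are saved under pics/ and viewed, at most 10 in all, crops included, and the job is handed in when it is done.

Besides the shell and the picture viewer there is one more tool, called after ">>>" as name([rows], argument=value, ...), one row to a line, values as JSON. drive_tool: Moves the arm, as the interface text tells. Shift numbers are shares of 0.5 m and turn numbers shares of 180 degrees, none past 1 either way. Its arguments: {"type":"object","properties":{"claw":{"type":"array","items":{"type":"number"}},"slide":{"type":"array","items":{"type":"array","items":{"type":"number"}}},"yaw":{"type":"array","items":{"type":"number"}},"newtons":{"type":"number"}},"required":["claw","slide","yaw"]}

```bash
ls; mkdir -p pics; cat > h.py <<'E'
import numpy as np, cv2
from workcell import bot
def snap(name):
    c=bot.read_camera(name); np.savez(f'{name}.npz',**{k:np.asarray(v) for k,v in c.items()}); return c
def load(name): return dict(np.load(f'{name}.npz'))
def rays(c,uv):
    uv=np.asarray(uv,float).reshape(-1,1,2)
    n=cv2.undistortPoints(uv,c['mtx'],np.array([float(c['k1']),0,0,0,0])).reshape(-1,2)
    # forward model 1+k1 r^2 is the OpenCV model
    return np.c_[n[:,0],-n[:,1],-np.ones(len(n))]
def R(c):
    r=np.asarray(c['rotation']); 
    return r if r.shape==(3,3) else cv2.Rodrigues(r.astype(float))[0]
def onplane(c,uv,z):
    d=rays(c,uv)@R(c).T; e=np.asarray(c['eye']); return e+d*((z-e[2])/d[:,2])[:,None]
def cloud(c):
    v,u=np.mgrid[0:480,0:640]; d=rays(c,np.c_[u.ravel(),v.ravel()])*c['depth'].reshape(-1,1)
    return (d@R(c).T+np.asarray(c['eye'])).reshape(480,640,3)
E
python3 - <<'E'
from h import *
for n in('top','side'):
    c=snap(n); cv2.imwrite(f'pics/{n}1.png',c['color'][:,:,::-1]); print(n,c['mtx'],c['k1'],c['eye'],c['rotation'])
print(bot.read_state())
E
```

```text
pics
top [[578.3061568    0.         323.27311026]
 [  0.         578.3061568  240.43863483]
 [  0.           0.           1.        ]] -0.018445701798796503 [ 0.47314963 -0.01529303  1.7641894 ] [ 0.04339244 -0.04246367 -1.58246852]
side [[548.95945007   0.         322.60412795]
 [  0.         548.95945007 253.57582699]
 [  0.           0.           1.        ]] -0.12893152468848018 [0.33032599 0.99988087 0.98647801] [ 0.13072684 -1.23440583 -2.63549512]
{'time': 0.1, 'q': array([-1.33290784e+00,  2.64683695e-01,  1.60524295e+00,  1.14552809e-05,
        1.27371155e+00, -3.68719504e-02]), 'joint_vel': array([-9.40949461e-05, -7.75663333e-04, -3.57968675e-03, -4.76546341e-04,
        1.26592556e-04, -6.81980038e-04]), 'joint_torque': array([ 4.07638718e-04, -5.16708291e+01, -3.68587267e+01, -3.53860258e-06,
        6.25687375e-03, -2.88643639e-05]), 'tool_pos': array([ 0.18308342, -0.64937299,  0.40347923]), 'tcp_rot': array([-3.10997668e+00, -4.29952264e-01,  3.05091598e-04]), 'wrist_force': array([ 0.06958565,  0.3109672 , -0.67611312]), 'torque': array([-0.00924277, -0.03393074,  0.0449847 ]), 'grip_force': 0.0, 'width': 1.0070578904808258}
```

View pics/top1.png

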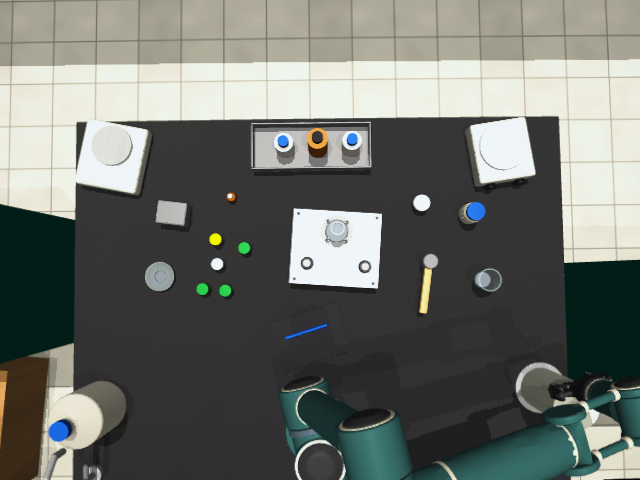

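View pics/side1.png

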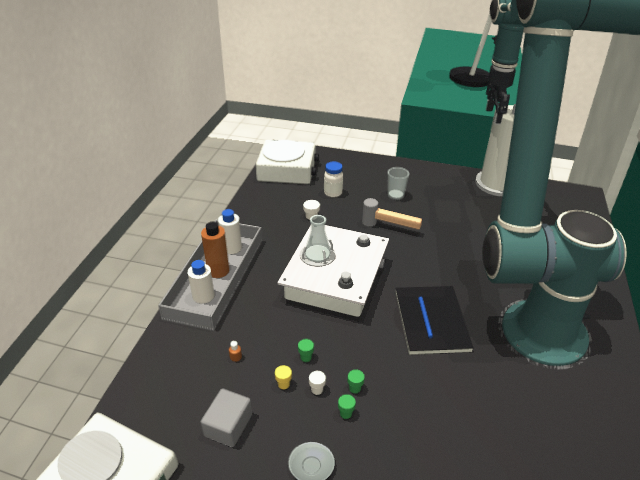

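The top view shows the small white stopper at (217,264), the flask at (337,230), collars at (307,263) and (365,267), and the mallet head at (430,262) with its handle running to (424,313). In the side view the +y collar, at (345,278), has the proud pin.

```bash
python3 - <<'E'
from h import *
t=load('top'); s=load('side')
def blob(c,box,f):
    x0,y0,x1,y1=box; im=c['color'][y0:y1,x0:x1].astype(int); m=f(im).astype(np.uint8)
    n,l,st,ce=cv2.connectedComponentsWithStats(m); i=1+np.argmax(st[1:,4])
    p=np.argwhere(l==i)[:,::-1].astype(np.float32)+[x0,y0]
    return p,ce[i]+[x0,y0],st[i]
white=lambda im:(im.min(2)>120)
P=cloud(t);S=cloud(s)
p,c,st=blob(t,(200,250,235,278),white); (cc,r)=cv2.minEnclosingCircle(p.astype(np.float32)); print('stop',c,cc,r,st,onplane(t,[cc,c],0.046))
p,c,st=blob(t,(408,190,436,216),white); (cc,r)=cv2.minEnclosingCircle(p.astype(np.float32)); print('big',c,r,onplane(t,[cc],0.046))
wood=lambda im:(im[:,:,0]-im[:,:,2]>60)
p,c,st=blob(t,(405,250,450,325),wood); rc=cv2.minAreaRect(p.astype(np.float32)); print('handle',c,rc,onplane(t,cv2.boxPoints(rc),0.054)); print(onplane(t,[c],.054))
grey=lambda im:(im.min(2)>75)&(im.max(2)-im.min(2)<30)
p,c,st=blob(t,(418,248,446,272),grey); cc,r=cv2.minEnclosingCircle(p.astype(np.float32)); print('mhead',c,cc,r,st,onplane(t,[c,cc],0.075))
p,c,st=blob(t,(280,200,390,297),lambda im:im.min(2)>150); rc=cv2.minAreaRect(p.astype(np.float32)); print('plat',rc,onplane(t,cv2.boxPoints(rc),.075),onplane(t,[rc[0]],.075))
for n,b in(('pinL',(295,250,320,277)),('pinR',(353,254,378,280))):
    p,c,st=blob(t,b,lambda im:im.max(2)<110); cc,r=cv2.minEnclosingCircle(p.astype(np.float32)); print(n,c,cc,r,st,onplane(t,[cc],.082))
# depths
for u,v in((217,264),(430,262),(307,263),(365,267),(337,230)): print((u,v),np.round(P[v-1:v+2,u-1:u+2].reshape(-1,3).mean(0),4))
for u,v in((345,276),(363,240)): print('s',(u,v),np.round(S[v-1:v+2,u-1:u+2].reshape(-1,3).mean(0),4))
def rp(im,x0,y0,x1,y1,k): return cv2.resize(im[y0:y1,x0:x1,::-1],None,fx=k,fy=k,interpolation=cv2.INTER_CUBIC)
a=rp(t['color'],285,205,385,290,5);b=rp(s['color'],280,200,400,302,5)
cv2.imwrite('pics/zt.png',a);cv2.imwrite('pics/zs.png',b)
E
```

```text
stop [216.56779661 263.56779661] (216.5, 263.5) 6.041623115539551 [ 11   8  12  12 118] [[0.50222929 0.30323552 0.046     ]
 [0.50202557 0.30303424 0.046     ]]
big [421.46052632 202.24561404] 8.637370109558105 [[ 0.67789962 -0.30950895  0.046     ]]
handle [425.1548913  290.52173913] ((425.1972351074219, 290.5237121582031), (8.141590118408203, 45.15604019165039), 6.842772960662842) [[ 0.35088811 -0.29246173  0.054     ]
 [ 0.48251578 -0.31108185  0.054     ]
 [ 0.47935593 -0.33493286  0.054     ]
 [ 0.34774198 -0.3162172   0.054     ]]
[[ 0.4150049  -0.31352114  0.054     ]]
mhead [430.32596685 260.49723757] (430.3333435058594, 260.6666564941406) 7.6957106590271 [  5   5  16  15 181] [[ 0.50295227 -0.32684046  0.075     ]
 [ 0.50245738 -0.32685117  0.075     ]]
plat ((335.437744140625, 247.99612426757812), (88.9514389038086, 74.91633605957031), 3.5763344764709473) [[ 0.44357703  0.08734735  0.075     ]
 [ 0.66230063  0.07169747  0.075     ]
 [ 0.64279216 -0.18853607  0.075     ]
 [ 0.42432245 -0.17108129  0.075     ]] [[ 0.54286741 -0.05014271  0.075     ]]
pinL [306.89090909 263.10909091] (306.368408203125, 262.8947448730469) 6.11646032333374 [ 6  7 12 13 55] [[0.50025842 0.03507624 0.082     ]]
pinR [363.85454545 266.83636364] (364.1901550292969, 266.33099365234375) 6.026254653930664 [ 6  7 12 12 55] [[ 0.48824141 -0.13285093  0.082     ]]
(217, 264) [0.5007 0.3013 0.0487]
(430, 262) [ 0.4986 -0.3256  0.0761]
(307, 263) [0.4995 0.0325 0.1076]
(365, 267) [ 0.4862 -0.1342  0.0957]
(337, 230) [ 0.5949 -0.0552  0.0841]
s (345, 276) [0.5003 0.0416 0.1053]
s (363, 240) [ 0.4869 -0.1226  0.0919]
```

View pics/zt.png

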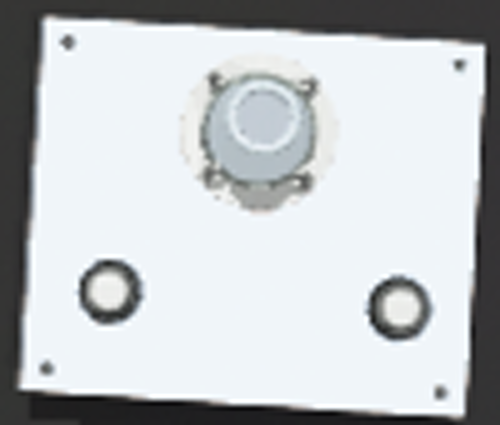

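View pics/zs.png

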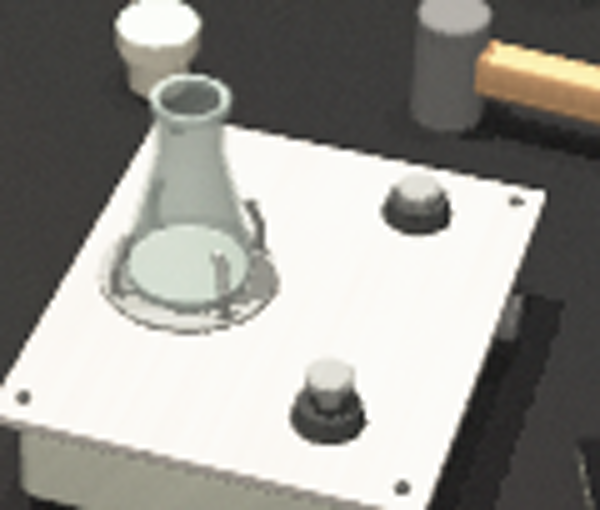

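The zoomed crops confirm the +y pin is proud. The flask rim centre is at about (337.4,227.6) in the top view and (318,219.4) in the side view. Next I triangulate.

```bash
cat >> h.py <<'E'
def tri(a,ua,b,ub):
    da=(rays(a,[ua])@R(a).T)[0]; db=(rays(b,[ub])@R(b).T)[0]; ea,eb=np.asarray(a['eye']),np.asarray(b['eye'])
    k=np.linalg.lstsq(np.c_[da,-db],eb-ea,rcond=None)[0]; p,q=ea+k[0]*da,eb+k[1]*db; return (p+q)/2,np.linalg.norm(p-q)
def proj(c,P):
    X=(np.asarray(P,float).reshape(-1,3)-np.asarray(c['eye']))@R(c); X=X*[1,-1,-1]
    return cv2.projectPoints(X,np.zeros(3),np.zeros(3),c['mtx'],np.array([float(c['k1']),0,0,0,0]))[0].reshape(-1,2)
E
python3 - <<'E'
from h import *
t=load('top'); s=load('side')
print(bot.tip_reach)
print('rim',tri(t,(337.4,227.6),s,(318.0,219.4)), onplane(t,[(337.4,227.6)],.189), onplane(s,[(318.0,219.4)],.189))
# cap top: bright disk inside dark collar
print('cap',tri(t,(110/5+285-.4,289/5+205-.4),s,(331/5+280-.4,372/5+200-.4)),onplane(t,[(306.6,262.4)],.107))
print('done',onplane(t,[(400/5+285-.4,308/5+205-.4)],.095))
im=s['color'].astype(int); m=np.zeros((480,640),np.uint8); m[368:400,300:335]=(im[368:400,300:335].min(2)>110)
p=np.argwhere(m)[:,::-1]; print('side stopper', p.min(0),p.max(0),p.mean(0))
for x,y in((.5022,.3030),):
    a=np.linspace(0,2*np.pi,60)
    q=[proj(s,np.c_[x+r*np.cos(a),y+r*np.sin(a),0*a+z]) for r,z in((.018,.046),(.018,.028),(.0125,0))]
    q=np.vstack(q); print('pred',q.min(0),q.max(0))
im=s['color'].astype(int);sub=im[195:232,355:382]; m=(sub.min(2)>60)&(sub.max(2)-sub.min(2)<25); p=np.argwhere(m)[:,::-1]+[355,195]; print('side mhead',p.min(0),p.max(0))
x,y=.5015,-.3268
q=np.vstack([proj(s,np.c_[x+.022*np.cos(a),y+.022*np.sin(a),0*a+z]) for z in(.075,0)]); print('pred',q.min(0),q.max(0))
x,y=.593,-.0537; q=proj(s,np.c_[x+.0205*np.cos(a),y+.0205*np.sin(a),0*a+.189]); print('rim pred',q.min(0),q.max(0),q.mean(0))
E
```

```text
0.1734
rim (array([ 0.59315723, -0.054095  ,  0.18702471]), np.float64(0.0016957884125841161)) [[ 0.59384076 -0.05388696  0.189     ]] [[ 0.59166006 -0.05157307  0.189     ]]
cap (array([0.50066163, 0.03361497, 0.10477827]), np.float64(0.0012947364949933645)) [[0.50126366 0.03364947 0.107     ]]
done [[ 0.48848774 -0.13313039  0.095     ]]
side stopper [309 370] [325 394] [316.71153846 381.07692308]
pred [308.11234149 370.01388322] [325.11239546 394.50658791]
side mhead [355 195] [381 231]
pred [361.7063166  197.61070017] [378.25243556 226.76892948]
rim pred [309.32949725 213.92009708] [326.04784197 223.83338166] [317.55088981 218.8255997 ]
```

>>> drive_tool([
  [0.6,0.7,0],
  [0.6,0.7,0],
  [0.6,0.7,0],
  [0.6,0.7,0],
  [0.6,0.7,0],
  [0.6,0.7,0],
  [0.6,0.7,0],
  [0.6,0.7,0],
], claw=[70,70,70,70,70,70,70,70], yaw=[-0.132,-0.132,-0.132,-0.132,-0.132,-0.132,-0.132,-0.132], newtons=40)

```text
time: 0.77
tool_pos: [0.4007, -0.3948, 0.4042]
tcp_rot: [-3.133, 0.22, 0.001]
wrist_force: [-0.0, -1.0, -0.0]
width: 0.819
grip_force: 0.0
```

>>> drive_tool([
  [0.144,1,0],
  [0.144,1,0],
  [0.144,1,0],
  [0.144,1,0],
  [0.144,1,0],
  [0.144,1,0],
  [0.144,1,0],
  [0.144,1,0],
], claw=[70,70,70,70,70,70,70,70], yaw=[0,0,0,0,0,0,0,0])

```text
time: 1.43
tool_pos: [0.447, -0.0648, 0.4044]
tcp_rot: [-3.134, 0.22, 0.0]
wrist_force: [1.2, -0.2, 0.7]
width: 0.822
grip_force: 0.0
```

>>> drive_tool([
  [0.11,0.735,0],
  [0.11,0.735,0],
  [0.11,0.735,0],
  [0.11,0.735,0],
  [0.11,0.735,0],
  [0.11,0.735,-0.1],
  [0.11,0.735,-0.15],
  [0.11,0.735,-0.2],
], claw=[70,70,70,70,70,70,70,70], yaw=[0,0,0,0,0,0,0,0])

```text
time: 2.1
tool_pos: [0.4951, 0.2506, 0.3491]
tcp_rot: [-3.131, 0.217, -0.007]
wrist_force: [1.5, 0.6, 0.1]
width: 0.819
grip_force: 0.0
```

>>> drive_tool([
  [0,0,0],
  [0,0,0],
], claw=[70,70], yaw=[0,0])

```text
time: 2.27
tool_pos: [0.4934, 0.2488, 0.3446]
tcp_rot: [3.131, -0.214, -0.008]
wrist_force: [0.3, -1.3, 0.8]
width: 0.823
grip_force: 0.0
```

>>> drive_tool([
  [0.018,0.108,-0.1],
  [0.018,0.108,-0.14],
  [0.018,0.108,-0.14],
  [0.018,0.108,-0.2],
  [0.018,0.108,-0.25],
  [0.018,0.108,-0.282],
  [0.018,0.108,-0.282],
  [0.018,0.108,-0.282],
], claw=[70,70,70,70,70,70,70,70], yaw=[0,0,0,0,0,0,0,0])

```text
time: 2.93
tool_pos: [0.5037, 0.3003, 0.207]
tcp_rot: [3.133, -0.221, -0.001]
wrist_force: [-0.2, -0.0, 0.9]
width: 0.818
grip_force: 0.0
```

>>> drive_tool([
  [0,0,0],
  [0,0,0],
  [0,0,0],
  [0,0,0],
  [0,0,0],
  [0,0,0],
  [0,0,0],
  [0,0,0],
], claw=[25,25,25,25,25,25,25,25], yaw=[0,0,0,0,0,0,0,0], newtons=40)

```text
time: 3.6
tool_pos: [0.5046, 0.302, 0.2091]
tcp_rot: [-3.133, 0.219, -0.005]
wrist_force: [-0.0, -1.9, 7.6]
width: 0.394
grip_force: 39.4
```

>>> drive_tool([
  [0,0,0.02],
  [0,0,0.06],
  [0,0,0.12],
  [0,0,0.2],
  [0,0,0.28],
  [0,0,0.36],
  [0,0,0.4],
  [0,0,0.4],
], claw=[25,25,25,25,25,25,25,25], yaw=[0,0,0,0,0,0,0,0], newtons=40)

```text
time: 4.27
tool_pos: [0.5049, 0.3025, 0.4153]
tcp_rot: [-3.127, 0.219, -0.018]
wrist_force: [0.5, 0.5, 0.5]
width: 0.391
grip_force: 40.1
```

```bash
python3 - <<'E'
from h import *
c=snap('side'); st=bot.read_state(); print({k:np.round(st[k],4) for k in('tool_pos','tcp_rot','wrist_force','width','grip_force')})
u,v=proj(c,st['tool_pos']-[0,0,.18])[0].astype(int); print(u,v)
cv2.imwrite('pics/grasp.png',cv2.resize(c['color'][v-50:v+50,u-60:u+60,::-1],None,fx=5,fy=5))
E
```

```text
{'tool_pos': array([0.5042, 0.3021, 0.4117]), 'tcp_rot': array([-3.1292,  0.219 , -0.0113]), 'wrist_force': array([-0.4191, -0.0362, -0.6514]), 'width': np.float64(0.3941), 'grip_force': np.float64(40.0402)}
316 315
```

View pics/grasp.png

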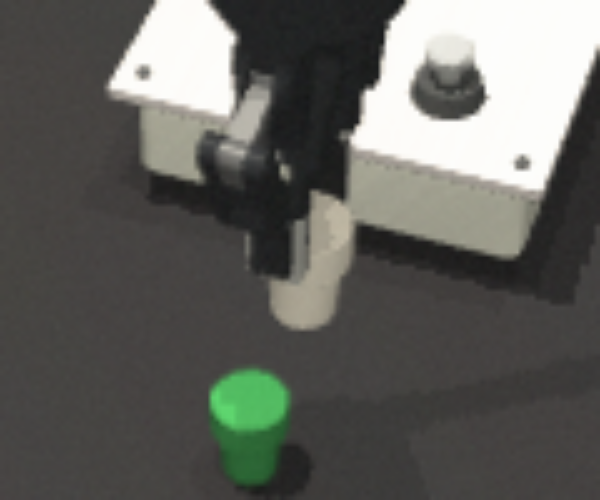

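The picture shows the stopper held upright by its head, with the fingertips near the head's underside. I'll check its offset from the tool in the same frame.

```bash
cat >> h.py <<'E'
def sil(c,x,y,z):
    a=np.linspace(0,2*np.pi,60)
    return [proj(c,np.c_[x+r*np.cos(a),y+r*np.sin(a),0*a+z+h]) for r,h in((.018,.046),(.018,.028),(.0143,.028),(.0125,0))]
E
python3 - <<'E'
from h import *
c=load('side'); im=c['color'].astype(int)
T=np.array([0.5042,0.3021,0.4117])
q=sil(c,T[0]-.0025,T[1]+.0003,.2026)
for k in q: print(np.round(k.min(0),1),np.round(k.max(0),1))
m=(im.min(2)>95)&(im.max(2)-im.min(2)<45)
for v in range(301,334): 
    r=np.where(m[v,304:330])[0]+304; print(v,r.min() if len(r) else '',r.max() if len(r) else '',len(r),end=' | ')
E
```

```text
[308.2 303. ] [327.5 316.8]
[308.3 309.6] [327.3 323.5]
[310.2 311. ] [325.3 322. ]
[311.1 321.7] [324.1 331.4]
301 326 329 4 | 302 326 329 4 | 303 318 329 6 | 304 318 329 10 | 305 318 329 12 | 306 318 329 12 | 307 318 329 12 | 308 318 329 12 | 309 315 329 12 | 310 315 326 11 | 311 315 326 11 | 312 305 326 12 | 313 305 326 12 | 314 305 326 12 | 315 305 326 12 | 316 315 325 10 | 317 315 325 10 | 318 315 325 11 | 319 315 324 10 | 320 314 323 10 | 321 310 323 14 | 322 310 323 14 | 323 310 323 14 | 324 310 322 13 | 325 310 322 13 | 326 310 322 13 | 327 311 322 12 | 328 311 321 11 | 329 312 321 10 | 330 314 319 6 | 331   0 | 332   0 | 333   0 |
```

>>> drive_tool([
  [0.02,-0.06,0.06],
  [0.18,-0.712,0.07],
  [0.18,-0.712,0.07],
  [0.18,-0.712,0.07],
  [0.18,-0.712,0.07],
  [0.18,-0.712,0.07],
  [0.18,-0.712,0.07],
  [0.18,-0.712,0.07],
], claw=[25,25,25,25,25,25,25,25], yaw=[0,0,0,0,0,0,0,0])

```text
time: 4.98
tool_pos: [0.582, -0.0122, 0.4389]
tcp_rot: [-3.134, 0.219, 0.005]
wrist_force: [1.1, 0.5, -1.1]
width: 0.394
grip_force: 40.1
```

>>> drive_tool([
  [0,0,0],
], claw=[25], yaw=[0])

```text
time: 5.07
tool_pos: [0.5831, -0.0166, 0.4389]
tcp_rot: [3.129, -0.228, -0.003]
wrist_force: [0.6, 0.8, -0.5]
width: 0.394
grip_force: 40.1
```

>>> drive_tool([
  [0.023,-0.074,0],
  [0.023,-0.074,0],
  [0.023,-0.074,0],
  [0.023,-0.074,0],
], claw=[25,25,25,25], yaw=[0,0,0,0])

```text
time: 5.4
tool_pos: [0.5937, -0.0471, 0.4392]
tcp_rot: [-3.133, 0.221, 0.005]
wrist_force: [0.5, 0.6, -1.1]
width: 0.394
grip_force: 40.2
```

```bash
cat > chk.py <<'E'
from h import *
import sys
c=snap('side'); st=bot.read_state(); print({k:np.round(st[k],4) for k in('tool_pos','tcp_rot','wrist_force','width')})
T=st['tool_pos']; z=T[2]-.2091
u,v=proj(c,[T[0],T[1],z])[0].astype(int)
for k in sil(c,T[0]-.0012,T[1],z): print('pred',np.round(k.min(0),1),np.round(k.max(0),1))
cv2.imwrite(f'pics/{sys.argv[1]}.png',cv2.resize(c['color'][v-45:v+45,u-50:u+50,::-1],None,fx=6,fy=6)); print('crop origin',u-50,v-45)
E
python3 chk.py above
```

```text
{'tool_pos': array([ 0.5937, -0.0466,  0.4395]), 'tcp_rot': array([-3.1333,  0.2191,  0.0037]), 'wrist_force': array([ 0.4967, -0.2326, -0.5233]), 'width': np.float64(0.3949)}
pred [309.8 186.3] [325.2 194.8]
pred [309.8 192.6] [325.1 201.2]
pred [311.4 193.5] [323.5 200.3]
pred [312.1 203.6] [322.5 209.6]
crop origin 266 161
```

View pics/above.png

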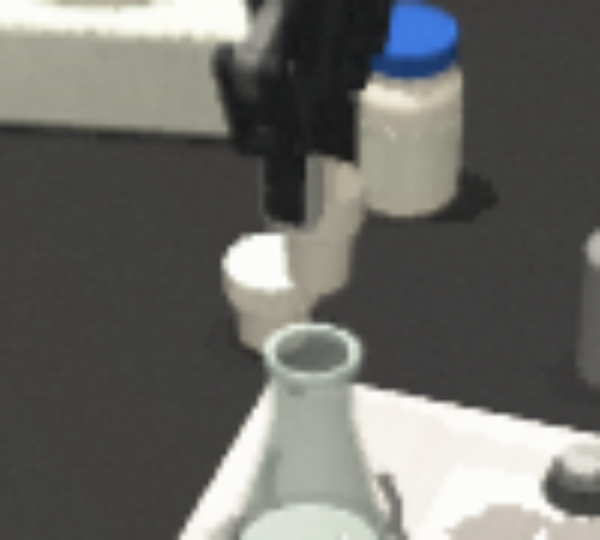

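The rim ellipse is centred at about (317.8,219.4). The held stopper hangs just behind and above it, with the big stopper in the background. I'll take exact edges from pixel rows.

```bash
python3 - <<'E'
from h import *
c=load('side'); im=c['color'].astype(int); g=im.mean(2).astype(int); d=c['depth']
print('cols',list(range(308,330)))
for v in range(186,213): print(v,g[v,308:330],(d[v,312:327:2]*1000).astype(int))
def rng(c): pass
for v in (214,216,219,222,224): print('rim',v,g[v,305:332])
e=np.linalg.norm
E
```

```text
cols [308, 309, 310, 311, 312, 313, 314, 315, 316, 317, 318, 319, 320, 321, 322, 323, 324, 325, 326, 327, 328, 329]
186 [ 29  32  30  31  30  27  26  37  30  44  61  41  30  28  29  27  25  75
 151 159 158 159] [1219 1215 1223 1241 1296 1291 1289 1732]
187 [ 56  61  35  28  29  27  31  26  25 104 100 107 107 105  61  33  27  76
 153 158 159 160] [1220 1215 1249 1246 1298 1295 1292 1737]
188 [ 63  71  44  30  29  33  29  28  28 115 109 106 139 142 134 158 124  88
 153 158 158 159] [1246 1246 1244 1246 1292 1287 1296 1744]
189 [ 62  74  38  32  29  29  31  30  28 113 109 102 144 145 164 171 162 142
 155 158 160 159] [1249 1246 1246 1251 1286 1286 1288 1737]
190 [ 63  75  40  29  29  34  31  33  27 113 108 104 145 147 168 170 169 165
 162 157 161 158] [1249 1247 1249 1250 1283 1283 1284 1738]
191 [ 63  77  42  31  31  32  32  31  44 112 109 105 143 148 168 171 172 171
 165 158 158 158] [1258 1251 1251 1256 1280 1282 1275 1283]
192 [ 62  77  57  36  32  32  33  32  50 113 109 104 144 148 169 171 171 172
 149 150 159 158] [1256 1247 1253 1256 1281 1278 1281 1279]
193 [ 62  74  43  37  32 
[... 2609 characters left out ...]
4 149 158 115  73  62  63  62  61  63  65  62
  62  64  63  62] [1627 1636 1634 1676 1692 1691 1688 1692]
rim 214 [ 80 127 139 145 148 151 153 152 149 149 140 148 132  75  72  70  48  63
  62  64  63  63  62  62  62  63  63]
rim 216 [ 68 128 140 144 150 150 182 227 220 197 159 157 143 143 143 144 167 221
 206 109  66  62  61  62  62  63  62]
rim 219 [ 58  51  46  70 135 223 200 131 122 116  98  94  95 100  98 102 100 107
 112 213 199 108  67  63  62  62  61]
rim 222 [ 62  58  59  62  58 104 149 180 175 137 119 105 106 109 106 108 148 183
 184 156 116  70  63  61  64  60  63]
rim 224 [ 63  62  62  63  64  94 170 154 150 158 161 170 171 171 170 162 153 143
 134 104  77  63  62  62  64  62  61]
```

>>> drive_tool([
  [0.006,-0.014,0],
  [0.006,-0.014,0],
  [0.006,-0.014,-0.04],
  [0.006,-0.014,-0.07],
  [0.006,-0.014,-0.07],
], claw=[25,25,25,25,25], yaw=[0,0,0,0,0])

```text
time: 5.87
tool_pos: [0.596, -0.0535, 0.4021]
tcp_rot: [-3.134, 0.218, 0.009]
wrist_force: [-1.6, 0.2, -0.1]
width: 0.391
grip_force: 40.2
```

```bash
python3 - <<'E'
from h import *
bot.read_camera('side')
E
python3 chk.py near
```

```text
{'tool_pos': array([ 0.5969, -0.0538,  0.4052]), 'tcp_rot': array([-3.1339e+00,  2.1840e-01,  2.6000e-03]), 'wrist_force': array([-0.1879,  0.2064, -0.4363]), 'width': np.float64(0.39)}
pred [309.3 196.5] [324.3 205. ]
pred [309.3 202.6] [324.2 211.2]
pred [310.8 203.5] [322.7 210.3]
pred [311.5 213.3] [321.8 219.3]
crop origin 266 171
```

View pics/near.png

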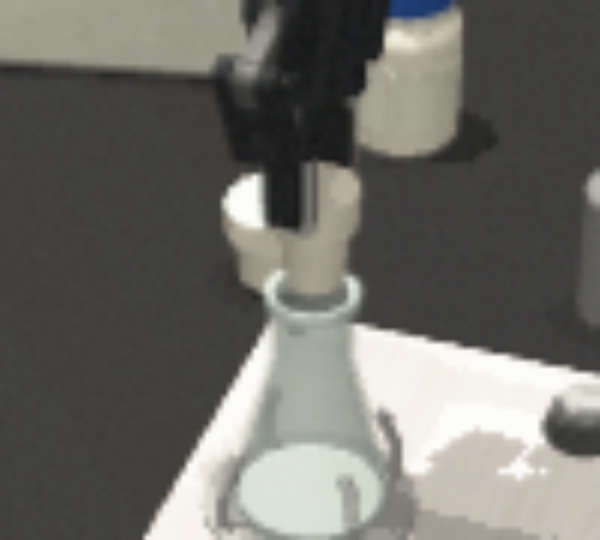

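The foot is centred over the mouth to within about 1 mm and sits roughly 7 mm above the rim. I'll lower it now.

>>> drive_tool([
  [0.001,0,-0.01],
  [0.001,0,-0.02],
  [0.001,0,-0.03],
  [0.001,0,-0.04],
  [0.001,0,-0.05],
  [0.001,0,-0.06],
  [0.001,0,-0.06],
], claw=[25,25,25,25,25,25,25], yaw=[0,0,0,0,0,0,0])

```text
time: 6.55
tool_pos: [0.5972, -0.0543, 0.3741]
tcp_rot: [-3.134, 0.22, 0.004]
wrist_force: [-0.3, 0.6, -0.1]
width: 0.395
grip_force: 40.2
```

>>> drive_tool([
  [0,0,-0.003],
  [0,0,-0.006],
  [0,0,-0.009],
  [0,0,-0.009],
], claw=[25,25,25,25], yaw=[0,0,0,0])

```text
time: 6.88
tool_pos: [0.5976, -0.0542, 0.3711]
tcp_rot: [-3.134, 0.219, 0.001]
wrist_force: [-0.5, -0.4, -1.0]
width: 0.395
grip_force: 40.2
```

>>> drive_tool([
  [0,0,-0.003],
  [0,0,-0.006],
  [0,0,-0.008],
  [0,0,-0.008],
], claw=[25,25,25,25], yaw=[0,0,0,0])

```text
time: 7.22
tool_pos: [0.5976, -0.0542, 0.3701]
tcp_rot: [-3.134, 0.219, -0.001]
wrist_force: [-6.4, 1.8, 12.1]
width: 0.394
grip_force: 41.3
```

>>> drive_tool([
  [0,0,0.004],
  [0,0,0.004],
  [0,0,0.004],
  [0,0,0.04],
  [0,0,0.1],
  [0,0,0.15],
], claw=[70,70,70,70,70,70], yaw=[0,0,0,0,0,0])

```text
time: 7.72
tool_pos: [0.5975, -0.0543, 0.4419]
tcp_rot: [-3.134, 0.22, 0.003]
wrist_force: [0.9, 0.5, 0.6]
width: 0.822
grip_force: 0.0
```

```bash
python3 - <<'E'
from h import *
c=snap('side'); print(bot.read_state()['tool_pos'])
cv2.imwrite('pics/in.png',cv2.resize(c['color'][185:285,260:380,::-1],None,fx=5,fy=5))
for k in sil(c,.593,-.0537,.161)[:2]: print(np.round(k.min(0),1),np.round(k.max(0),1))
S=cloud(c); print(np.round(np.median(S[207:213,313:322].reshape(-1,3),0),4))
E
```

```text
[ 0.59900544 -0.05454028  0.44912659]
[310.4 208.6] [325.2 217.2]
[310.3 214.5] [325.  223.2]
[ 0.6024 -0.0667  0.2066]
```

View pics/in.png

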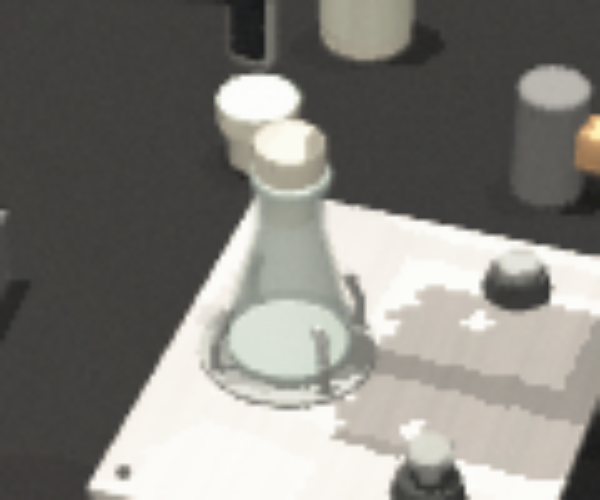

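The stopper head is on the rim but looks slightly tilted, spanning u of about 310–325. I'll press it down at the centre with closed fingers.

>>> drive_tool([
  [-0.01,0.001,0],
  [-0.01,0.001,0],
  [-0.01,0.001,0],
  [-0.01,0.001,0],
  [-0.01,0.001,0],
  [-0.01,0.001,-0.05],
  [-0.01,0.001,-0.1],
  [-0.01,0.001,-0.1],
], claw=[0,0,0,0,0,0,0,0], yaw=[0,0,0,0,0,0,0,0])

```text
time: 8.43
tool_pos: [0.5907, -0.0535, 0.3857]
tcp_rot: [-3.133, 0.22, 0.017]
wrist_force: [-1.4, 0.2, -1.4]
width: -0.005
grip_force: 0.0
```

>>> drive_tool([
  [0,0,0],
], claw=[0], yaw=[0])

```text
time: 8.52
tool_pos: [0.5918, -0.0537, 0.3897]
tcp_rot: [-3.134, 0.219, 0.009]
wrist_force: [0.1, 0.3, 0.6]
width: 0.0
grip_force: 0.0
```

>>> drive_tool([
  [0,0,-0.008],
  [0,0,-0.014],
  [0,0,-0.019],
  [0,0,-0.024],
  [0,0,-0.028],
  [0,0,-0.028],
], claw=[0,0,0,0,0,0], yaw=[0,0,0,0,0,0])

```text
time: 9.02
tool_pos: [0.593, -0.0538, 0.3804]
tcp_rot: [3.134, -0.22, 0.003]
wrist_force: [-3.5, 0.7, 7.0]
width: 0.001
grip_force: 3.4
```

>>> drive_tool([
  [0,0,-0.003],
  [0,0,-0.006],
  [0,0,-0.006],
  [0,0,-0.006],
], claw=[0,0,0,0], yaw=[0,0,0,0])

```text
time: 9.35
tool_pos: [0.5929, -0.0538, 0.3803]
tcp_rot: [3.134, -0.219, 0.005]
wrist_force: [-8.8, 0.7, 18.9]
width: -0.001
grip_force: 9.0
```

>>> drive_tool([
  [0,0,0.02],
  [0,0,0.06],
  [0,0,0.12],
  [0,0,0.12],
  [-0.15,-0.15,0.12],
  [-0.3,-0.3,0.12],
  [-0.35,-0.45,0.12],
  [-0.35,-0.52,0.12],
], claw=[0,0,0,0,70,70,70,70], yaw=[0,0,0,0,0,0,0,0])

```text
time: 10.02
tool_pos: [0.4883, -0.1837, 0.4355]
tcp_rot: [3.134, -0.217, 0.001]
wrist_force: [1.9, -0.9, 0.5]
width: 0.565
grip_force: 0.0
```

```bash
python3 - <<'E'
from h import *
c=snap('side'); t=snap('top'); print(bot.read_state()['tool_pos'])
a=cv2.resize(c['color'][190:240,285:355,::-1],None,fx=8,fy=8,interpolation=cv2.INTER_CUBIC)
b=cv2.resize(t['color'][205:255,310:355,::-1],None,fx=5,fy=5)
cv2.imwrite('pics/in2.png',a)
x=t['color'][215:240,325:350].astype(int); m=((x[:,:,0]-x[:,:,2]>5)&(x.min(2)>150)).astype(np.uint8); 
p=np.argwhere(m)[:,::-1]+[325,215]; print('top head',p.min(0),p.max(0),len(p),onplane(t,[(p.min(0)+p.max(0))/2],.207))
# mallet recheck untouched
E
```

```text
[ 0.4872329  -0.18728383  0.43556214]
top head [340 233] [340 233] 1 [[ 0.57776595 -0.06026555  0.207     ]]
```

View pics/in2.png

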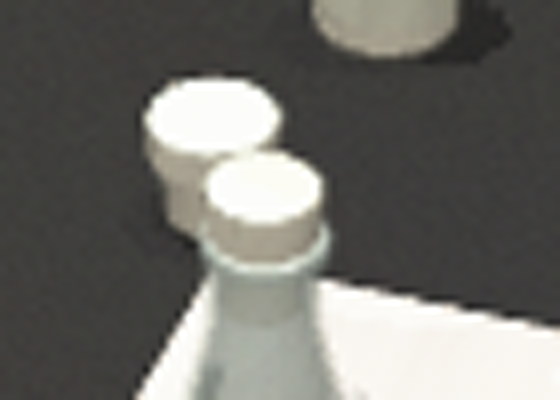

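Nine pictures viewed so far. The stopper is upright with its head on the rim. Now for the mallet.

>>> drive_tool([
  [-0.084,-0.262,-0.05],
  [-0.084,-0.262,-0.12],
  [-0.084,-0.262,-0.18],
  [-0.084,-0.262,-0.25],
  [-0.084,-0.262,-0.3],
  [-0.084,-0.262,-0.3],
  [-0.084,-0.262,-0.3],
  [-0.084,-0.262,-0.3],
], claw=[60,60,60,60,60,60,60,60], yaw=[0,0,0,0,0,0,0,0])

```text
time: 10.78
tool_pos: [0.4478, -0.314, 0.2843]
tcp_rot: [-3.132, 0.22, 0.002]
wrist_force: [0.1, -0.0, 0.4]
width: 0.701
grip_force: 0.0
```

>>> drive_tool([
  [0,0,0],
  [0,0,0],
], claw=[60,60], yaw=[0,0])

```text
time: 10.95
tool_pos: [0.4492, -0.3145, 0.2878]
tcp_rot: [3.132, -0.218, 0.006]
wrist_force: [0.3, 0.5, -0.5]
width: 0.7
grip_force: 0.0
```

>>> drive_tool([
  [-0.008,-0.008,-0.04],
  [-0.008,-0.008,-0.08],
  [-0.008,-0.008,-0.12],
  [-0.008,-0.008,-0.15],
  [-0.008,-0.008,-0.17],
  [-0.008,-0.008,-0.186],
  [-0.008,-0.008,-0.186],
  [-0.008,-0.008,-0.186],
], claw=[60,60,60,60,60,60,60,60], yaw=[0,0,0,0,0,0,0,0])

```text
time: 11.62
tool_pos: [0.4443, -0.3185, 0.193]
tcp_rot: [3.133, -0.219, 0.001]
wrist_force: [0.2, 0.3, -0.3]
width: 0.708
grip_force: 0.0
```

>>> drive_tool([
  [0,0,0],
  [0,0,0],
  [0,0,0],
  [0,0,0],
  [0,0,0],
  [0,0,0],
  [0,0,0],
  [0,0,0],
], claw=[10,10,10,10,10,10,10,10], yaw=[0,0,0,0,0,0,0,0], newtons=110)

```text
time: 12.28
tool_pos: [0.4441, -0.3187, 0.1934]
tcp_rot: [3.133, -0.22, 0.002]
wrist_force: [-1.2, 0.3, 6.4]
width: 0.242
grip_force: 107.2
```

>>> drive_tool([
  [-0.004,0,0.03],
  [-0.02,0,0.09],
  [-0.03,0,0.16],
  [-0.03,0,0.24],
  [-0.03,0,0.29],
  [-0.03,0.05,0.29],
  [-0.03,0.12,0.29],
  [-0.03,0.19,0.29],
], claw=[10,10,10,10,10,10,10,10], yaw=[0,0,0,0,0,0,0,0])

```text
time: 12.95
tool_pos: [0.4284, -0.223, 0.3376]
tcp_rot: [3.133, -0.223, 0.001]
wrist_force: [0.4, 0.3, -2.2]
width: 0.243
grip_force: 107.9
```

>>> drive_tool([
  [0,0.08,0],
  [0,0.16,0],
  [0,0.24,0],
  [0,0.32,0],
  [0,0.4,0],
  [0,0.46,0],
  [0.02,0.5,0],
  [0.02,0.52,0],
], claw=[10,10,10,10,10,10,10,10], yaw=[0,0,0,0,0,0,0,0])

```text
time: 13.62
tool_pos: [0.4389, 0.039, 0.3369]
tcp_rot: [-3.133, 0.215, -0.001]
wrist_force: [0.2, 0.2, -3.2]
width: 0.242
grip_force: 108.0
```

>>> drive_tool([
  [0,0,0],
  [0,0,0],
  [0,0,0],
], claw=[10,10,10], yaw=[0,0,0])

```text
time: 13.87
tool_pos: [0.4384, 0.0359, 0.3368]
tcp_rot: [3.133, -0.22, -0.002]
wrist_force: [0.6, -0.0, -3.2]
width: 0.243
grip_force: 108.0
```

>>> drive_tool([
  [0.008,0.012,-0.02],
  [0.008,0.012,-0.02],
  [0.008,0.012,-0.02],
  [0.008,0.012,-0.02],
], claw=[10,10,10,10], yaw=[0,0,0,0])

```text
time: 14.2
tool_pos: [0.4426, 0.0422, 0.3267]
tcp_rot: [3.134, -0.221, -0.002]
wrist_force: [0.4, -0.6, -2.3]
width: 0.246
grip_force: 107.9
```

```bash
python3 - <<'E'
from h import *
c=snap('side'); t=snap('top'); st=bot.read_state(); T=st['tool_pos']; print(T,st['tcp_rot'],st['wrist_force'])
H=T+np.array([.0584,-.0081,-.1934]); a=np.linspace(0,2*np.pi,60)
f=lambda r,z,x=H[0],y=H[1]:np.c_[x+r*np.cos(a),y+r*np.sin(a),0*a+z]
o=c['color'][:,:,::-1].copy()
for P,col in((f(.022,H[2]),(0,0,255)),(f(.022,H[2]+.075),(0,0,255)),(f(.012,.1065,.5007,.0336),(0,255,0))):
    k=proj(c,P); print(np.round(k.min(0),1),np.round(k.max(0),1)); 
    for u,v in k: cv2.circle(o,(int(round(u*1)),int(round(v))),0,col,-1)
u,v=proj(c,H)[0].astype(int); A=cv2.resize(o[v-55:v+65,u-60:u+60],(480,480),interpolation=cv2.INTER_NEAREST)
o=t['color'][:,:,::-1].copy()
for P,col in((f(.022,H[2]+.075),(0,0,255)),):
    for q in proj(t,P): cv2.circle(o,tuple(np.round(q).astype(int)),0,col,-1)
u,v=proj(t,H)[0].astype(int); B=cv2.resize(o[v-40:v+40,u-25:u+25],(300,480),interpolation=cv2.INTER_NEAREST)
cv2.imwrite('pics/mal.png',np.hstack([A,B]))
E
```

```text
[0.44278784 0.04232806 0.32719496] [ 3.13375347e+00 -2.20476471e-01 -2.29180103e-04] [-0.05785125  0.48051798 -2.01455331]
[336.5 259. ] [355.1 271.2]
[337.5 234.2] [356.8 246.3]
[340.5 270.1] [350.5 276.8]
```

View pics/mal.png

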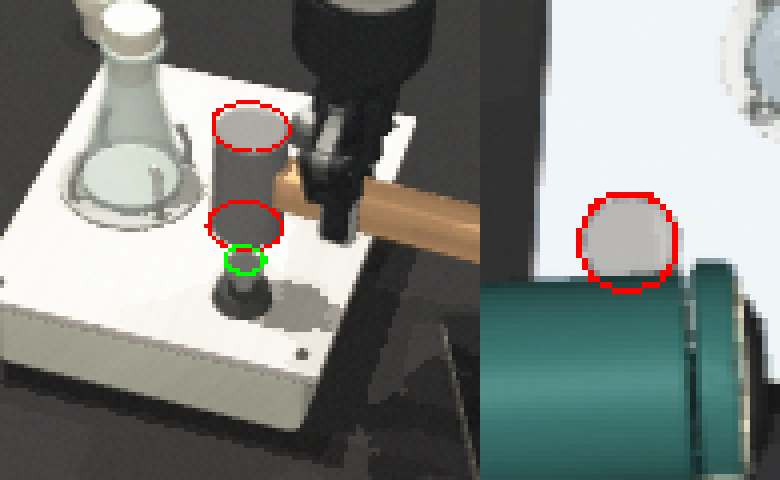

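The overlay shows the mallet head where predicted: level, over the proud pin cap at side pixel (345,273), with its face about 27 mm above it. I'll start with a cautious first tap.

>>> drive_tool([
  [0,0,-0.018],
  [0,0,-0.042],
  [0,0,-0.066],
  [0,0,-0.066],
  [0,0,-0.02],
  [0,0,0],
  [0,0,0],
], claw=[10,10,10,10,10,10,10], yaw=[0,0,0,0,0,0,0])

```text
time: 14.88
tool_pos: [0.4442, 0.0427, 0.3299]
tcp_rot: [-3.133, 0.22, -0.009]
wrist_force: [0.9, -0.1, -1.5]
width: 0.237
grip_force: 110.6
```

```bash
cat > pin.py <<'E'
from h import *
c=snap('side'); st=bot.read_state(); print(np.round(st['tool_pos'],4),st['wrist_force'])
g=c['color'].astype(int).mean(2).astype(int)
for z in(.109,.1065,.102,.098,.095): print(z,np.round(proj(c,[.5007,.0336,z])[0],1))
print(g[262:290,345]); print(g[262:290,347])
E
python3 pin.py; python3 - <<'E'
import sys; sys.path.insert(0,'.')
E
```

```text
[0.4437 0.0427 0.3287] [-0.23240138 -1.03541682 -2.4655618 ]
0.109 [345.6 272.7]
0.1065 [345.5 273.4]
0.102 [345.5 274.8]
0.098 [345.4 276.1]
0.095 [345.3 277. ]
[ 93  92  94  92  93  93  92  96 248 250 250 209 117 109 108 107 109 126
 114 112  56  50  53  56  57  59  62 179]
[ 93  90  91  90  92  90  90 135 249 251 251 237 125 106 107 106 108 123
 111 108  54  49  61  57  58  60  60 164]
```

```bash
python3 - <<'E'
from h import *
o=cv2.imread('pics/side1.png').mean(2).astype(int); c=load('side'); n=c['color'].mean(2).astype(int)
for u in (343,345,347): print(u,'old',o[262:290,u]); print(u,'new',n[262:290,u])
# row of +/-: done pin for home reference
d=(.4885,-.1331)
for z in (.095,.075): print(np.round(proj(c,[*d,z])[0],1))
u=int(round(proj(c,[*d,.095])[0][0])); print(u,o[228:252,u])
for z,P in ((.095,(.5007,.0336)),(.075,(.5007,.0336))): print(np.round(proj(c,[*P,z])[0],1))
E
```

```text
343 old [249 249 249 249 249 249 248 249 248 248 226 223 225 224 212 179 117  88
  68  55  52  94  77  66  64  65 115 247]
343 new [ 95  93  92  94  91  94  93 138 248 250 250 249 140 110 109 108 116 115
 108  92  52  52  67  66  67  67 115 244]
345 old [249 249 249 249 249 248 248 248 248 240 224 221 221 221 220 200 120 111
 109  94  51  62  82  59  63  62  65 247]
345 new [ 93  92  94  92  93  93  92  96 248 250 250 209 117 109 108 107 109 126
 114 112  56  50  53  56  57  59  62 179]
347 old [248 248 248 248 248 249 249 249 249 245 224 222 221 221 221 202 121 107
 101  77  51  96  83  64  62  63  65 247]
347 new [ 93  90  91  90  92  90  90 135 249 251 251 237 125 106 107 106 108 123
 111 108  54  49  61  57  58  60  60 164]
[363.2 236.6]
[362.8 242.5]
363 [ 59  61  60  62  59 247 240 224 222 221 220 199 139 112 100  58  56  65
  63 219 249 249 249 249]
[345.3 277. ]
[345.  283.1]
```

The cap dropped about 2 px, roughly 6 mm. The second tap goes 5.5 mm deeper.

>>> drive_tool([
  [0,0,-0.012],
  [0,0,-0.032],
  [0,0,-0.054],
  [0,0,-0.076],
  [0,0,-0.076],
  [0,0,-0.02],
  [0,0,0],
  [0,0,0],
], claw=[10,10,10,10,10,10,10,10], yaw=[0,0,0,0,0,0,0,0])

```text
time: 15.6
tool_pos: [0.444, 0.0427, 0.3289]
tcp_rot: [-3.133, 0.22, -0.007]
wrist_force: [0.2, 1.1, -1.4]
width: 0.243
grip_force: 114.8
```

```bash
python3 pin.py
```

```text
[0.4435 0.0427 0.3278] [-0.23104585  0.10008632 -3.09535493]
0.109 [345.6 272.7]
0.1065 [345.5 273.4]
0.102 [345.5 274.8]
0.098 [345.4 276.1]
0.095 [345.3 277. ]
[ 92  90  90  92  91  91  91 228 249 250 250 251 242 127 108 108 108 108
 116 122 113  81  52  58  59  58  61 244]
[ 90  90  89  89  89  89  89 227 250 251 251 251 242 153 109 106 107 108
 117 117 109  81  60  57  59  59  59 165]
```

>>> drive_tool([
  [0,0,-0.02],
  [0,0,-0.04],
  [0,0,-0.055],
  [0,0,-0.063],
  [0,0,-0.068],
  [0,0,-0.07],
  [0,0,-0.07],
  [0,0,-0.07],
], claw=[10,10,10,10,10,10,10,10], yaw=[0,0,0,0,0,0,0,0])

```text
time: 16.32
tool_pos: [0.443, 0.0427, 0.2924]
tcp_rot: [-3.134, 0.22, -0.001]
wrist_force: [0.5, 0.2, -1.4]
width: 0.236
grip_force: 114.8
```

>>> drive_tool([
  [0,0,-0.004],
  [0,0,-0.004],
  [0,0,-0.004],
], claw=[10,10,10], yaw=[0,0,0])

```text
time: 16.57
tool_pos: [0.4428, 0.0427, 0.2904]
tcp_rot: [-3.134, 0.22, -0.001]
wrist_force: [-0.2, -0.8, -2.4]
width: 0.242
grip_force: 114.8
```

>>> drive_tool([
  [0,0,-0.004],
  [0,0,-0.004],
  [0,0,-0.004],
], claw=[10,10,10], yaw=[0,0,0])

```text
time: 16.82
tool_pos: [0.4426, 0.0427, 0.2881]
tcp_rot: [3.134, -0.22, -0.0]
wrist_force: [-0.1, 0.0, -1.5]
width: 0.245
grip_force: 114.8
```

>>> drive_tool([
  [0,0,-0.004],
  [0,0,-0.004],
  [0,0,-0.004],
], claw=[10,10,10], yaw=[0,0,0])

```text
time: 17.07
tool_pos: [0.4429, 0.0427, 0.2864]
tcp_rot: [-3.134, 0.219, -0.0]
wrist_force: [0.7, -1.3, -3.3]
width: 0.237
grip_force: 117.1
```

>>> drive_tool([
  [0,0,-0.004],
  [0,0,-0.004],
  [0,0,-0.004],
], claw=[10,10,10], yaw=[0,0,0])

```text
time: 17.32
tool_pos: [0.4433, 0.0427, 0.2858]
tcp_rot: [-3.134, 0.219, -0.003]
wrist_force: [-2.8, 0.1, 6.6]
width: 0.239
grip_force: 118.6
```

Contact came 2 mm below the nominal height, so the pin is at or near home and the mallet has pitched slightly in the grip. I'll do one more measured tap to confirm.

>>> drive_tool([
  [0,0,0.03],
  [0,0,0.05],
  [0,0,0.05],
  [0,0,0.036],
  [0,0,0.016],
  [0,0,-0.004],
  [0,0,-0.004],
  [0,0,0.03],
], claw=[10,10,10,10,10,10,10,10], yaw=[0,0,0,0,0,0,0,0])

```text
time: 17.98
tool_pos: [0.4403, 0.0426, 0.2942]
tcp_rot: [3.133, -0.219, -0.015]
wrist_force: [-0.3, 0.5, -4.1]
width: 0.238
grip_force: 123.0
```

>>> drive_tool([
  [0,0,0.05],
  [0,0,0.06],
  [0,0,0.06],
  [0,0,0.06],
  [0,0,0.06],
], claw=[10,10,10,10,10], yaw=[0,0,0,0,0])

```text
time: 18.4
tool_pos: [0.4419, 0.0426, 0.3272]
tcp_rot: [3.134, -0.22, -0.005]
wrist_force: [-0.1, -1.3, -2.3]
width: 0.243
grip_force: 123.4
```

```bash
python3 pin.py; python3 - <<'E'
from h import *
c=load('side'); o=cv2.imread('pics/side1.png')
a=np.linspace(0,2*np.pi,90)
g=c['color'].astype(int).mean(2).astype(int)
# near edge / base comparisons with the done lock
for n,(x,y) in (('pin',(.5007,.0336)),('done',(.4885,-.1331))):
    for r,z in((.012,.095),(.012,.087),(.019,.087),(.019,.075)):
        k=proj(c,np.c_[x+r*np.cos(a),y+r*np.sin(a),0*a+z]); print(n,r,z,np.round(k.min(0),1),np.round(k.max(0),1))
G=cv2.imread('pics/side1.png').mean(2).astype(int)
print('done',[list(G[228:250,u]) for u in(362,363,364)])
print('pin',[list(g[270:292,u]) for u in(344,345,346)])
E
```

```text
[0.4419 0.0426 0.3272] [-0.17792423 -0.49106562 -3.12724454]
0.109 [345.6 272.7]
0.1065 [345.5 273.4]
0.102 [345.5 274.8]
0.098 [345.4 276.1]
0.095 [345.3 277. ]
[ 86  88  89  87  88 230 249 250 249 250 250 250 251 132 107 107 108 107
 116 121 114  89  64  60  65  63  65 244]
[ 88  88  86  88  87 185 250 251 251 251 251 250 243 153 109 107 108 106
 116 117 107  77  60  58  57  61  65 242]
pin 0.012 0.095 [340.4 273.7] [350.3 280.4]
pin 0.012 0.087 [340.2 276.1] [350.2 282.8]
pin 0.019 0.087 [337.4 274.2] [353.  284.8]
pin 0.019 0.075 [337.2 277.8] [352.8 288.4]
done 0.012 0.095 [358.7 233.8] [367.8 239.4]
done 0.012 0.087 [358.5 236.2] [367.6 241.8]
done 0.019 0.087 [355.9 234.5] [370.2 243.5]
done 0.019 0.075 [355.6 238.1] [369.9 247. ]
done [[np.int64(58), np.int64(59), np.int64(62), np.int64(61), np.int64(67), np.int64(245), np.int64(241), np.int64(226), np.int64(223), np.int64(222), np.int64(216), np.int64(205), np.int64(125), np.int64(97), np.int64(94), np.int64(58), np.int64(62), np.int64(64), np.int64(64), np.int64(223), np.int64(248), np.int64(249)], [np.int64(59), np.int64(6
[... 903 characters left out ...]
), np.int64(243), np.int64(246), np.int64(246)], [np.int64(249), np.int64(250), np.int64(250), np.int64(250), np.int64(251), np.int64(132), np.int64(107), np.int64(107), np.int64(108), np.int64(107), np.int64(116), np.int64(121), np.int64(114), np.int64(89), np.int64(64), np.int64(60), np.int64(65), np.int64(63), np.int64(65), np.int64(244), np.int64(246), np.int64(246)], [np.int64(250), np.int64(251), np.int64(251), np.int64(251), np.int64(251), np.int64(132), np.int64(107), np.int64(109), np.int64(107), np.int64(107), np.int64(119), np.int64(121), np.int64(114), np.int64(84), np.int64(59), np.int64(57), np.int64(56), np.int64(65), np.int64(66), np.int64(244), np.int64(245), np.int64(245)]]
```

The cap's lower edge at v=282.9 and the collar foot at 288.5 match the home prediction (282.8, 288.4). The last tap moved the pin no further, so it is home. I'm returning the mallet.

>>> drive_tool([
  [-0.01,-0.02,0.04],
  [-0.03,-0.08,0.04],
  [-0.03,-0.16,0.04],
  [-0.03,-0.24,0.04],
  [-0.03,-0.32,0.04],
  [-0.03,-0.4,0.04],
  [-0.03,-0.48,0.04],
  [-0.03,-0.56,0.04],
], claw=[10,10,10,10,10,10,10,10], yaw=[0,0,0,0,0,0,0,0])

```text
time: 19.12
tool_pos: [0.4268, -0.2391, 0.3478]
tcp_rot: [-3.133, 0.22, 0.002]
wrist_force: [1.5, -0.0, -2.4]
width: 0.241
grip_force: 123.5
```

>>> drive_tool([
  [0.01,-0.08,0],
  [0.02,-0.14,0],
  [0.03,-0.17,-0.03],
  [0.03,-0.17,-0.1],
  [0.03,-0.17,-0.16],
  [0.03,-0.17,-0.16],
], claw=[10,10,10,10,10,10], yaw=[0,0,0,0,0,0])

```text
time: 19.62
tool_pos: [0.4393, -0.3204, 0.261]
tcp_rot: [-3.125, 0.221, 0.02]
wrist_force: [-1.8, 1.8, -3.1]
width: 0.241
grip_force: 123.1
```

>>> drive_tool([
  [0,0,0],
  [0,0,0],
  [0,0,0],
], claw=[10,10,10], yaw=[0,0,0])

```text
time: 19.87
tool_pos: [0.4437, -0.3228, 0.2713]
tcp_rot: [3.132, -0.219, 0.005]
wrist_force: [0.1, 0.1, -1.5]
width: 0.241
grip_force: 123.2
```

>>> drive_tool([
  [0,0,-0.04],
  [0,0,-0.08],
  [0,0,-0.11],
  [0,0,-0.13],
  [0,0,-0.142],
  [0,0,-0.148],
  [0,0,-0.148],
  [0,0,-0.148],
], claw=[10,10,10,10,10,10,10,10], yaw=[0,0,0,0,0,0,0,0])

```text
time: 20.53
tool_pos: [0.4433, -0.3227, 0.1963]
tcp_rot: [3.133, -0.219, 0.002]
wrist_force: [0.2, 0.6, -2.6]
width: 0.24
grip_force: 123.6
```

>>> drive_tool([
  [0,0,-0.004],
  [0,0,-0.006],
  [0,0,-0.006],
], claw=[10,10,10], yaw=[0,0,0])

```text
time: 20.78
tool_pos: [0.4428, -0.3225, 0.1925]
tcp_rot: [3.134, -0.22, 0.001]
wrist_force: [-0.1, -0.3, -2.0]
width: 0.243
grip_force: 123.5
```

>>> drive_tool([
  [0,0,-0.003],
  [0,0,-0.006],
  [0,0,-0.006],
  [0,0,-0.006],
], claw=[10,10,10,10], yaw=[0,0,0,0])

```text
time: 21.12
tool_pos: [0.4426, -0.3223, 0.189]
tcp_rot: [-3.134, 0.22, 0.001]
wrist_force: [1.5, -0.4, -2.1]
width: 0.239
grip_force: 123.5
```

>>> drive_tool([
  [0,0,-0.003],
  [0,0,-0.006],
  [0,0,-0.006],
  [0,0,-0.006],
], claw=[10,10,10,10], yaw=[0,0,0,0])

```text
time: 21.45
tool_pos: [0.4428, -0.3224, 0.1862]
tcp_rot: [3.134, -0.22, 0.0]
wrist_force: [-0.3, 0.3, -2.6]
width: 0.236
grip_force: 123.7
```

```bash
python3 - <<'E'
from h import *
c=snap('side'); T=bot.read_state()['tool_pos']; S=cloud(c); im=c['color'].astype(int)
w=(im[:,:,0]-im[:,:,2]>45)&(S[:,:,1]<-.25)&(S[:,:,1]>-.4)&(S[:,:,2]<.12)&(S[:,:,0]<.5)&(S[:,:,0]>.25)
for lo in np.arange(.28,.5,.02):
    k=w&(S[:,:,0]>=lo)&(S[:,:,0]<lo+.02)
    if k.sum()>3: print(round(lo+.01,2),k.sum(),'z',np.round(np.percentile(S[k][:,2],[5,50,95]),4),'y',np.round(np.median(S[k][:,1]),4))
h=(abs(S[:,:,0]-T[0]-.058)<.035)&(abs(S[:,:,1]-T[1]+.008)<.04)&(im.max(2)-im.min(2)<20)&(S[:,:,2]>.003)
print('head z',np.round(np.percentile(S[h][:,2],[1,5,50,95,99]),4),h.sum(), S[h][:,0].min(),S[h][:,0].max())
v,u=np.where(h); print(u.min(),u.max(),v.min(),v.max())
a=np.linspace(0,2*np.pi,60)
for z in(.0,.005,.075,.08,.085):
    k=proj(c,np.c_[T[0]+.0584+.022*np.cos(a),T[1]-.0081+.022*np.sin(a),0*a+z]); print(z,np.round(k.min(0),1),np.round(k.max(0),1))
g=im.mean(2).astype(int)
for uu in (366,369,372): print(uu,g[188:236,uu])
E
```

```text
0.35 49 z [0.0143 0.0318 0.0381] y -0.2995
0.37 77 z [0.0126 0.0323 0.042 ] y -0.3025
0.39 75 z [0.0175 0.035  0.0456] y -0.3056
0.41 78 z [0.0197 0.0372 0.0479] y -0.3085
0.43 45 z [0.0235 0.0402 0.0494] y -0.3116
0.45 6 z [0.0245 0.0326 0.0366] y -0.3142
0.47 47 z [0.0291 0.0425 0.0553] y -0.317
head z [0.0033 0.0048 0.076  0.3505 0.391 ] 642 0.46583292689553635 0.5343501399276722
359 391 102 229
0.0 [362.  217.4] [376.6 226.1]
0.005 [362.1 216.1] [376.7 224.7]
0.075 [363.6 197. ] [378.6 205.5]
0.08 [363.7 195.6] [378.7 204. ]
0.085 [363.8 194.2] [378.8 202.6]
366 [ 63  60  63  62  61  58  62  60  63  60  61  61  61  67  69  80  88  91
  93  95  97  97  95  96  99  97  94  97  94  94  93  94  92  91  93  76
  38  53  57  56  58  56  59  58  57 109 240 227]
369 [ 61  61  63  60  61  63  61  61  60 111 152 158 175 169 169 163 124  98
  95  93  94  93  92  93  93  92  92  92  88  91  88  87  89  86  86  87
  76  44  54  58  59  57  56  56  56  58 217 245]
372 [ 61  59  61  62  61  60  61  62  61 145 157 150 145 145 145 146 146 134
  97  86  86  87  87  86  88  87  86  88  86  87  85  85  87  84  85  85
  72  34  55  58  57  54  57  55  56  56  60 240]
```

The depth points show the mallet has pitched about 8° in the grip, head up. I'll lower it to contact and release.

>>> drive_tool([
  [0,0,-0.003],
  [0,0,-0.005],
  [0,0,-0.005],
  [0,0,-0.005],
  [0,0,-0.005],
], claw=[10,10,10,10,10], yaw=[0,0,0,0,0])

```text
time: 21.92
tool_pos: [0.4427, -0.3225, 0.1856]
tcp_rot: [3.134, -0.219, -0.001]
wrist_force: [-6.1, 3.3, 11.9]
width: 0.242
grip_force: 125.6
```

>>> drive_tool([
  [0,0,0.002],
  [0,0,0.004],
  [0,0,0.004],
  [0,0,0.004],
  [0,0,0.02],
  [0,0,0.08],
], claw=[60,60,60,60,60,60], yaw=[0,0,0,0,0,0])

```text
time: 22.42
tool_pos: [0.4405, -0.3205, 0.2195]
tcp_rot: [-3.128, 0.219, 0.013]
wrist_force: [-0.4, 0.1, -0.2]
width: 0.703
grip_force: 0.0
```

>>> drive_tool([
  [0,0,0.06],
  [0,0,0.14],
  [0,0,0.2],
  [-0.05,-0.06,0.25],
  [-0.1,-0.14,0.3],
  [-0.15,-0.22,0.3],
  [-0.2,-0.3,0.3],
  [-0.2,-0.3,0.3],
], claw=[60,60,60,60,60,60,60,60], yaw=[0,0,0,0,0,0,0,0])

```text
time: 23.08
tool_pos: [0.341, -0.475, 0.3758]
tcp_rot: [3.13, -0.221, 0.002]
wrist_force: [0.4, -0.2, 0.6]
width: 0.701
grip_force: 0.0
```

```bash
python3 - <<'E'
from h import *
print(bot.read_state()['tool_pos'])
old=cv2.imread('pics/side1.png')[:,:,::-1]; c=snap('side'); t=snap('top'); S=cloud(c); im=c['color'].astype(int)
w=(im[:,:,0]-im[:,:,2]>45)&(S[:,:,1]<-.25)&(S[:,:,1]>-.4)&(S[:,:,2]<.12)&(S[:,:,0]<.5)&(S[:,:,0]>.25)
for lo in np.arange(.3,.5,.03):
    k=w&(S[:,:,0]>=lo)&(S[:,:,0]<lo+.03)
    if k.sum()>3: print(round(lo+.015,3),k.sum(),'z',np.round(np.percentile(S[k][:,2],[5,95]),4),'y',np.round(np.median(S[k][:,1]),4))
h=(abs(S[:,:,0]-.50)<.035)&(abs(S[:,:,1]+.33)<.04)&(im.max(2)-im.min(2)<20)&(S[:,:,2]>.02)
print('head',np.round(np.percentile(S[h],[2,98],axis=0),3))
for n,a,b in(('side',old,c['color']),('top',cv2.imread('pics/top1.png')[:,:,::-1],t['color'])):
    d=(np.abs(a.astype(int)-b).max(2)>60).astype(np.uint8); d=cv2.morphologyEx(d,cv2.MORPH_OPEN,np.ones((2,2)))
    N,l,st,ce=cv2.connectedComponentsWithStats(d); print(n,[list(map(int,s)) for s in st[1:] if s[4]>15])
E
```

```text
[ 0.34095046 -0.47503062  0.37582622]
0.345 34 z [0.0328 0.0572] y -0.3059
0.375 117 z [0.0314 0.0573] y -0.3064
0.405 112 z [0.0315 0.0568] y -0.3106
0.435 113 z [0.0311 0.057 ] y -0.3143
0.465 112 z [0.0301 0.0575] y -0.3181
0.495 19 z [0.0315 0.0559] y -0.3203
head [[ 0.484 -0.347  0.021]
 [ 0.524 -0.307  0.079]]
side [[429, 0, 71, 72, 2656], [500, 0, 7, 3, 17], [517, 0, 14, 6, 68], [534, 0, 4, 9, 21], [565, 0, 9, 30, 118], [487, 28, 56, 169, 3792], [537, 28, 26, 9, 160], [545, 31, 95, 117, 3087], [547, 37, 12, 4, 29], [431, 72, 28, 40, 623], [436, 119, 5, 7, 21], [549, 158, 22, 25, 427], [312, 210, 14, 13, 119], [558, 214, 33, 32, 148], [499, 216, 44, 24, 357], [546, 227, 13, 16, 112], [496, 228, 6, 17, 37], [613, 229, 5, 12, 37], [509, 235, 41, 19, 261], [541, 234, 6, 9, 25], [492, 246, 7, 7, 21], [503, 246, 20, 51, 150], [626, 249, 2, 9, 18], [493, 250, 10, 30, 73], [624, 259, 3, 9, 20], [342, 277, 10, 7, 44], [542, 284, 13, 10, 57], [310, 371, 17, 24, 311]]
top [[436, 255, 5, 9, 20], [212, 259, 12, 12, 119], [420, 258, 15, 57, 294], [526, 310, 15, 10, 33], [534, 311, 13, 11, 76], [539, 319, 35, 37, 592], [488, 320, 8, 5, 28], [488, 322, 38, 33, 235], [560, 346, 20, 20, 162], [477, 360, 14, 13, 92], [544, 362, 7, 4, 20], [458, 365, 48, 46, 778], [538, 366, 9, 5, 29], [590, 379, 14, 8, 34], [546, 382, 94, 96, 3858], [294, 386, 30, 13, 109], [504, 386, 24, 29, 223], [507, 389, 10, 11, 62], [626, 391, 14, 7, 82], [316, 397, 40, 32, 396], [273, 398, 34, 32, 386], [629, 399, 11, 27, 198], [301, 400, 9, 12, 31], [409, 409, 86, 66, 2071], [340, 413, 65, 67, 1326], [329, 425, 18, 24, 65], [287, 429, 8, 14, 45], [311, 431, 5, 5, 19], [277, 441, 55, 39, 817], [264, 443, 26, 15, 57], [333, 444, 14, 21, 63], [489, 450, 78, 30, 714], [440, 463, 18, 17, 91], [340, 467, 7, 13, 45]]
```

The mallet stands level on the bench and no bystander has moved. One last pin check in clear light, then I'll hand in.

```bash
python3 - <<'E'
from h import *
for _ in range(5): bot.read_camera('side')
c=load('side'); t=load('top'); g=c['color'].mean(2).astype(int); S=cloud(c); P=cloud(t)
print('pin',g[270:292,345]); print('done',g[230:250,363])
for n,X in(('pin',(.5007,.0336)),('done',(.4885,-.1331))):
    for nm,Q in(('s',S),('t',P)):
        k=(np.hypot(Q[:,:,0]-X[0],Q[:,:,1]-X[1])<.009)&(Q[:,:,2]>.08); print(n,nm,k.sum(),np.round(np.median(Q[k][:,2]),4))
E
```

```text
pin [248 248 249 249 249 224 221 219 220 221 214 180 115  85  84  59  65  63
  65 247 248 248]
done [ 60  60  60 247 240 224 221 222 221 200 140 112 101  55  56  65  65 218
 248 249]
pin s 28 0.095
pin t 30 0.0966
done s 21 0.0959
done t 31 0.096
```

The pin's height matches the other collar's pin, which is already home (0.095–0.097 m against 0.096 m). Handing in.

```bash
python3 -c "
from workcell import bot
print(bot.finish_job())"
```

```text
the job is handed in; nothing more can be done
None
```

The job is handed in at about 23 s of robot time, with no verdict returned: the small stopper is home in the flask, the proud pin measures level with the other home pin after three mallet taps, the mallet stands released on the bench, and the camera check showed no bystander moved.

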